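# Put a watch movement away in the latched dust caddy

## Robot

A 6-joint arm with a two-finger parallel gripper is mounted at the origin on the work surface. World frame = base frame: x ahead of the robot, y to its left, z up, the work surface at z = 0. Lengths are in m, angles in rad, forces in N, time in s.
With the tool pointing down it reaches from about 0.3 to 0.875 m from the base axis. Payload 6.4 kg.
Tool frame: the origin (TCP) lies at the very end of the fingers, on their centre line; the grasp point (between the pads) lies 19 mm behind it; z points along the fingers, x is the direction in which the jaws open and shut, and the axes are right-handed (so a half turn about z gives the same grasp; the last joint's range is limited). The gripper opens to 88 mm and grips with 3 to 60 N. Pads are 18 mm wide; open, the fingers measure 123 mm over their backs; the gripper's body (75 mm by 187 mm) begins 45 mm behind the grasp point.
Start: joints at [-0.206, 0.181, 1.607, -0, 1.354, -0.206], TCP at [0.575, 0, 0.239] pointing down, gripper open.
Joint ranges: [-2.99, 2.99], [-0.89, 2.07], [0.3, 2.58], [-1.14, 4.28], [0, 2.63], [-3.12, 3.12]. Speed limits (rad/s): [2.57, 2.57, 3.01, 3.14, 3.14, 3.14].

## Interface

Orientations are given as a unit quaternion [x, y, z, w].
In Python, from bench import manip gives the robot as it stands.
- The arm moves only by the tool servo_tool, never from a script. Its argument "steps" is a list of rows, each an object of numbers: "tx", "ty", "tz": the shift along the tool's x, y, z in cm; "ax", "ay", "az": the turn, a rotation vector about the tool's x, y, z in degrees; "gripper": the gripper command: -1 is fully open, 1 is shut, values between are in proportion. A call has 1 to 10 rows; each row is the pose to reach, as a shift and turn from the pose measured when the call began, along the tool's axes at that moment; what a row does not reach only later rows make up. A row lasts 1/10 s, in which the tool goes at most 50 mm and 8.59 degrees, less where a joint would pass 70% of its speed; a pose out of reach is approached as far as the arm can. A call with a gripper value outside its range is refused whole. The fingers move at their own pace and stop on an object; "newtons" is the grip in N (left out, the last holds). Time passes only in rows, so rows that repeat a pose let the fingers close. It gives the time, the measured TCP pose, the force and the opening at its end, in the units of the state.
- manip.get_obs(): the state, without advancing time (a new reading comes with each control period).
- manip.camera(name): name is "scene" or "side" or "wrist"; returns a dict with "frame" (420x560x3 uint8, red, green, blue), "K" (3x3 intrinsics, pixels), "camera_from_world" (4x4, takes a point from world to camera coordinates); the wrist camera has in their place "mount" (4x4, takes a point from camera to tool coordinates, whose origin is the TCP and whose axes are the tool frame's). Camera axes: x right, y up, looking along -z (the intrinsics and any distortion apply to the point x, -y, -z); pixel columns grow to the right and rows downward; lengths in m; the calibration is good to about 2 mm. A picture is of the moment at which its call begins: read the wrist's pose just before it. There is no depth.
- manip.close_job(): hands the job in, once; it reports no verdict.
The state is a dict: "t": time; "q": joint angles; "joint_vel": joint speeds; "effort": joint torques, N m; "ee_pos": TCP position; "orientation": TCP orientation; "force": force on the tool from outside, world axes, zero at the start; "moment": the same for the moment, N m; "width": finger opening in m.
Only numpy, scipy, OpenCV 4.12 (cv2) and the standard library are available. Lean on these libraries where they do the work, as an engineer would, in place of code of your own. Each camera call takes 0.05 s, during which the arm holds its last target. There are 200 camera calls.

## Task

Put the brass watch-movement holder away in the little plywood dust caddy: gently press the round steel release on its top so that the half-shut tray springs out, set the holder down gently and upright in the tray, then push the tray in by its front, firmly but never hard, past the half-way notch until it clicks fully home and stays shut. Leave the other things on the bench where they are.

Things in the scene. Friction and masses are not known exactly. Their poses are not given: they have to be found in the camera images.
- caddy: fixed plywood box, 140 mm deep (its x) by 120 mm wide (its y) by 54 mm high; origin at the centre of its underside; its open front is at x = -70 mm in its own frame (facing the robot, apart from the yaw) and holds an aluminium tray. Roof top at z = 54 mm.
- release_top (a point): centre of the top face of the round steel release plunger, 24 mm across, standing 17 mm above the caddy's roof (71 mm above the bench). It is pushed straight down: the latch lets go after about 5 mm, at 4 to 6 N, and the plunger bottoms at 12 mm; spring return. Must not be pressed harder than 25 N.
- release (a joint): how far the release is pushed down (m): 0 up, 0.012 at the bottom.
- tray (a joint): how far the tray is out (m) along the caddy's -x; 0.085 sprung right out (spring 1.5 N there, 4 N near home). The latch has two notches that differ from caddy to caddy: half-way, where the tray stands at first (0.022 to 0.030), and home (anywhere in -0.009 to 0.009). Passing a notch takes 6 to 9 N and 2 mm of over-travel; 3 mm past home a stiff rubber buffer (over 10 N per mm) stops it.
- tray_front (a point): centre of the outer face of the tray's flat, 26 mm thick front block (moves with the tray; x axis points into the caddy), 25 mm above the bench; block 96 mm wide, 42 mm high (4 to 46 mm above the bench). Let go short of a notch, it springs out again. Even pushed fully home it stays 2 mm or more proud of the caddy's front. Must not be pushed harder than 22 N.
- tray_well (a point): centre of the tray's floor (moves with the tray; axes as the caddy's), 8 mm above the bench, lined with black rubber; the well is 62 mm (x) by 86 mm (y), with rims 4 mm above the floor at sides and back, the front block in front. With the tray fully out the well clears the caddy's front by 14 mm. The roof leaves 40 mm above the floor.
- holder_mid (a point): centre of the brass movement holder: a plain upright cylinder 40 mm across and 26 mm high (so this point is 13 mm above its underside) with a small silvery movement on top; 0.08 to 0.16 kg; stands on the bench left or right of the caddy. z axis up. Do not set it down with more than 30 N.
- loupe: black eye loupe, a stepped cone 32 mm across and 32 mm high, standing on the bench, left or right of the caddy (it and the holder swap sides). Origin: centre of its underside. Leave it alone.
- screwdriver: screwdriver 130 mm long lying on the bench to the right. Leave it alone.
- pen_pot: terracotta pot 74 mm across, 80 mm high, with pens up to 145 mm, to the right of the caddy. Origin: centre of its underside. Leave it alone.
- dust_dome: glass dust dome with a knob on a wooden base, 90 mm across, 70 mm high, to the left of the caddy. Origin: centre of its underside. Leave it alone.
Mind the look-alikes: they are no part of the job. Leave any blue or pink look-alike of the part that bears holder_mid alone. What is meant by the caddy is not green, and is the larger of those in its own colour.

How it is judged:
By the outcome, as a careful person would: the job done as asked, in the order asked, and still so for the second after the job is handed in, with the robot touching nothing.
It also fails if it takes over 69 s, if anything falls off the work surface, if the arm or the gripper's body presses on something with over 40 N, if the wrist force passes 120 N, or if a joint passes its speed limit or range.

## Working session

There is one attempt and no reset: what is moved stays moved. The work goes in short steps, Python scripts to look and compute and a tool call to move; the robot and the scene stay as the last step left them, time stands still between calls to the robot, and variables do not carry over. Pictures are saved under pics/ and viewed, and the job is handed in when it is done.

Besides the shell and the picture viewer there is one more tool, called after ">>>" as a command line: name --argument value ..., lists and objects as JSON in quotes. servo_tool: Moves the arm, as the interface text tells. Its arguments: {"type":"object","properties":{"steps":{"type":"array","items":{"type":"object","properties":{"tx":{"type":"number"},"ty":{"type":"number"},"tz":{"type":"number"},"ax":{"type":"number"},"ay":{"type":"number"},"az":{"type":"number"},"gripper":{"type":"number"}}}},"newtons":{"type":"number"}},"required":["steps"]}

```bash
mkdir -p pics; ls; python3 - <<'E'
from bench import manip
import cv2,numpy as np
print(manip.get_obs())
for n in ["scene","side","wrist"]:
    c=manip.camera(n); cv2.imwrite(f"pics/{n}0.png",c["frame"][:,:,::-1])
    print(n,{k:np.round(v,4).tolist() for k,v in c.items() if k!="frame"})
E
```

```text
pics
{'t': 0.0, 'q': array([-2.06285557e-01,  1.81501788e-01,  1.60797908e+00,  2.09324885e-05,
        1.35378152e+00, -2.06289232e-01]), 'joint_vel': array([ 0.00120058, -0.00071225, -0.00152192, -0.00047232,  0.00064405,
        0.00124337]), 'effort': array([-5.85923790e-04, -4.33866942e+01, -3.41848969e+01,  7.00952648e-02,
        3.87157314e-02, -1.54040990e-04]), 'ee_pos': array([5.74484353e-01, 1.40220145e-04, 2.37846180e-01]), 'orientation': array([ 9.99999651e-01, -4.24705205e-07, -8.15072662e-04, -1.81005773e-04]), 'force': array([-0.98545997, -0.38788928,  0.27511062]), 'moment': array([-0.01447742,  0.01591853, -0.03469309]), 'width': 0.0881113789794456}
scene {'K': [[384.4062, 0.0, 275.42], [0.0, 384.4062, 200.4576], [0.0, 0.0, 1.0]], 'camera_from_world': [[0.8072, 0.5901, -0.0139, -0.4022], [-0.4672, 0.6531, 0.596, 0.2429], [0.3608, -0.4746, 0.8029, -1.1857], [0.0, 0.0, 0.0, 1.0]]}
side {'K': [[505.9145, 0.0, 270.5944], [0.0, 505.9145, 212.0176], [0.0, 0.0, 1.0]], 'camera_from_world': [[-0.984, -0.1769, -0.0226, 0.5554], [0.0922, -0.6134, 0.7844, -0.1489], [-0.1526, 0.7697, 0.6199, -1.0078], [0.0, 0.0, 0.0, 1.0]]}
wrist {'K': [[304.0014, 0.0, 273.919], [0.0, 304.0014, 207.7701], [0.0, 0.0, 1.0]], 'mount': [[1.0, -0.0003, 0.0001, -0.0005], [-0.0002, -0.9587, -0.2844, -0.0727], [0.0002, 0.2844, -0.9587, -0.1465], [0.0, 0.0, 0.0, 1.0]]}
```

View pics/scene0.png

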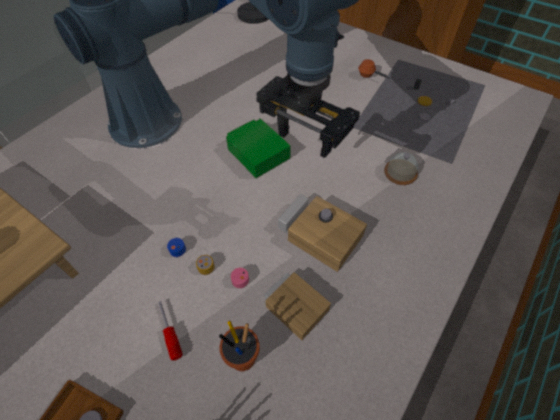

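View pics/side0.png

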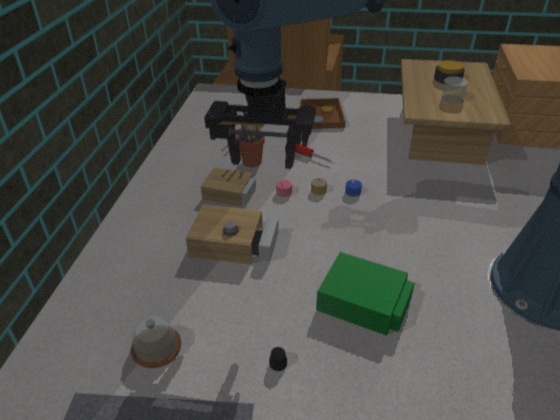

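View pics/wrist0.png

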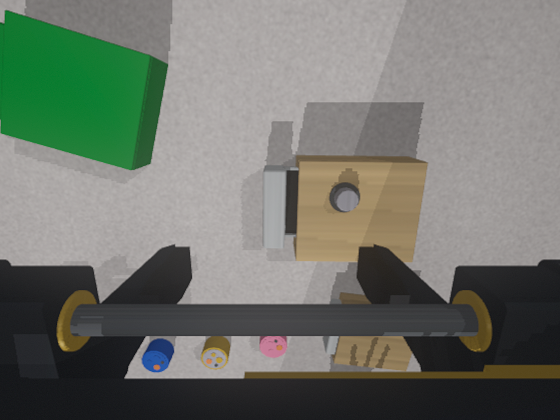

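The candidates are:
- **Caddies:** green at scene (258,148), large plywood at (325,230), small plywood at (298,305). I choose the large plywood one with the round release.
- **Holders:** blue at (176,247), brass at (205,264), pink at (240,277). I choose the brass one.

Next I'll check both in close crops.

```bash
python3 - <<'E'
import cv2,numpy as np
w=cv2.imread('pics/wrist0.png');s=cv2.imread('pics/scene0.png');d=cv2.imread('pics/side0.png')
def z(i,x,y,ww,h,f): return cv2.resize(i[y:y+h,x:x+ww],None,fx=f,fy=f,interpolation=cv2.INTER_CUBIC)
cv2.imwrite('pics/c1.png',z(w,250,140,190,140,4))
cv2.imwrite('pics/c2.png',np.hstack([z(w,130,325,180,60,2),z(s,150,225,120,60,2)][:1]))
cv2.imwrite('pics/c3.png',z(s,150,180,230,110,3))
cv2.imwrite('pics/c4.png',z(d,180,160,200,110,4))
E
```

```text
(no output)
```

View pics/c1.png

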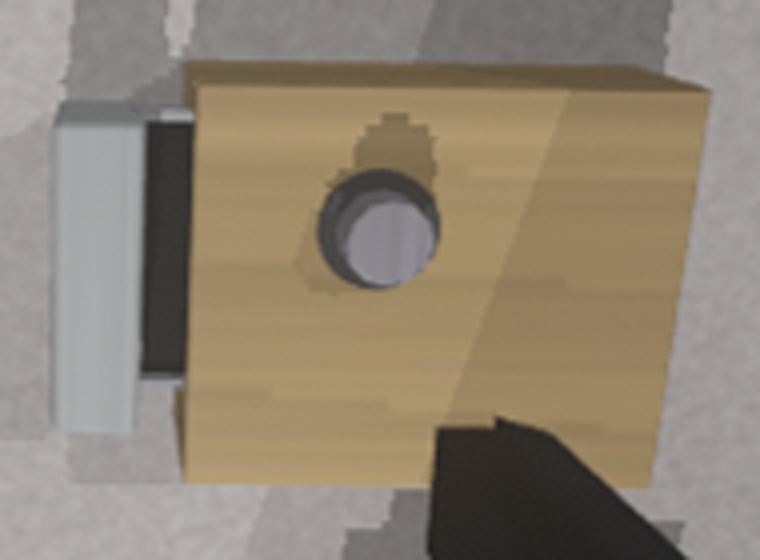

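View pics/c3.png

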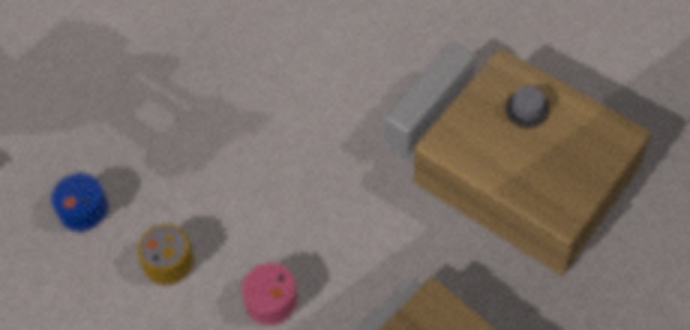

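View pics/c4.png

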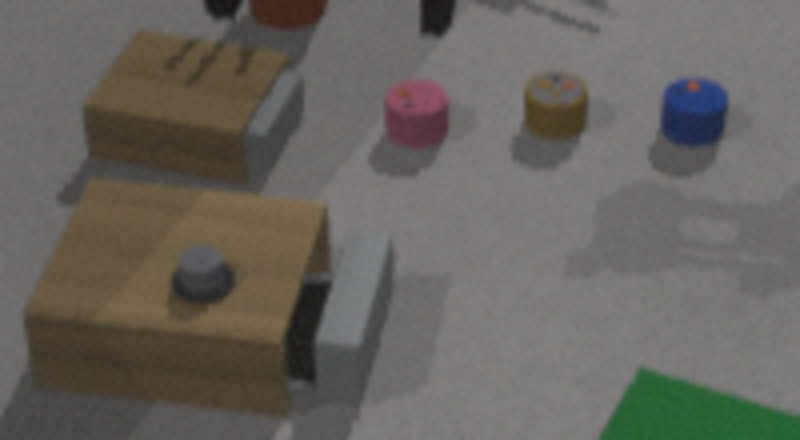

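```bash
cat > h.py <<'E'
import numpy as np,cv2
from scipy.spatial.transform import Rotation as R
def cam_pose(c,obs=None):
    if 'mount' in c:
        T=np.eye(4);T[:3,:3]=R.from_quat(obs['orientation']).as_matrix();T[:3,3]=obs['ee_pos'];return T@c['mount']
    return np.linalg.inv(c['camera_from_world'])
def hit(c,T,uv,z):
    K=c['K'];u,v=uv
    d=T[:3,:3]@np.array([(u-K[0,2])/K[0,0],-(v-K[1,2])/K[1,1],-1.]);o=T[:3,3]
    return o+d*(z-o[2])/d[2]
def proj(c,T,p):
    q=np.linalg.inv(T)@np.append(p,1);K=c['K']
    return np.array([K[0,2]+K[0,0]*q[0]/-q[2],K[1,2]-K[1,1]*q[1]/-q[2]])
def save(n,f): cv2.imwrite(f'pics/{n}.png',f[:,:,::-1])
E
python3 - <<'E'
from h import *
from bench import manip
o=manip.get_obs();w=manip.camera('wrist');s=manip.camera('scene');d=manip.camera('side')
W=cam_pose(w,o);S=cam_pose(s);D=cam_pose(d)
P=lambda n,c,T,uv,z:print(n,np.round(hit(c,T,uv,z)*1000,1))
for n,uv in dict(FL=(299,161.5),FR=(295.75,261),BL=(427.5,163),BR=(412.5,261.75)).items():P(n,w,W,uv,.054)
P('rel w',w,W,(347,200.75),.071);P('rel s',s,S,(150+528/3,180+102/3),.071);P('rel d',d,D,(180+204/4,160+261/4),.071)
P('tf',w,W,(263.75,171.25),.046);P('tf',w,W,(263.25,247.5),.046)
for n,uv in dict(FL=(503,53),FR=(414,155),BR=(566,245),BL=(650,134)).items():P('s'+n,s,S,(150+uv[0]/3,180+uv[1]/3),.054)
P('hold s',s,S,(150+166/3,180+239/3),.026);P('hold d',d,D,(180+556/4,160+89/4),.026)
P('hold w',w,W,(215,345),.026)
P('pink s',s,S,(150+270/3,180+282/3),.026);P('blue s',s,S,(150+79/3,180+192/3),.026)
P('loupe d',d,D,(278,364),.0)
E
```

```text
FL [601.   27.2  54. ]
FR [599.9 -91.6  54. ]
BL [740.5  25.6  54. ]
BR [739.6 -92.4  54. ]
rel w [651.9 -12.3  71. ]
rel s [655.2 -15.8  71. ]
rel d [649.4  -8.6  71. ]
tf [562.4  15.2  46. ]
tf [560.9 -77.6  46. ]
sFL [608.5  24.4  54. ]
sFR [605.7 -97.1  54. ]
sBR [738.4 -95.6  54. ]
sBL [742.1  24.1  54. ]
hold s [ 486.9 -252.4   26. ]
hold d [ 487.2 -257.4   26. ]
hold w [ 490.1 -236.9   26. ]
pink s [ 573.  -233.9   26. ]
blue s [ 404.3 -261.7   26. ]
loupe d [503.8 264.6   0. ]
```

Both crops confirm the choice. The large plywood caddy is at about (0.670,-0.033) with yaw about -0.6°. The brass holder is at about (0.487,-0.254), with blue and pink look-alikes about 85 mm either side in x. I'll turn the jaws to y, shut them and hover over the release.

>>> servo_tool --steps '[{"tx":7.75,"ty":1.2,"tz":9,"az":-90,"gripper":1},{"tx":7.75,"ty":1.2,"tz":9,"az":-90,"gripper":1},{"tx":7.75,"ty":1.2,"tz":9,"az":-90,"gripper":1},{"tx":7.75,"ty":1.2,"tz":9,"az":-90,"gripper":1},{"tx":7.75,"ty":1.2,"tz":9,"az":-90,"gripper":1},{"tx":7.75,"ty":1.2,"tz":9,"az":-90,"gripper":1},{"tx":7.75,"ty":1.2,"tz":9,"az":-90,"gripper":1},{"tx":7.75,"ty":1.2,"tz":9,"az":-90,"gripper":1},{"tx":7.75,"ty":1.2,"tz":9,"az":-90,"gripper":1},{"tx":7.75,"ty":1.2,"tz":9,"az":-90,"gripper":1}]' --newtons 20

```text
$.steps[0]: bad value
```

>>> servo_tool --steps '[{"az":-4.1,"gripper":1},{"az":-4.1,"gripper":1},{"az":-4.1,"gripper":1}]'

```text
$.steps[0]: bad value
```

```bash
python3 - <<'E'
from h import *
from bench import manip
o=manip.get_obs();w=manip.camera('wrist');save('w1',w['frame'])
W=cam_pose(w,o);print(o['ee_pos'],R.from_quat(o['orientation']).as_matrix().round(3),o['force'],o['width'],o['t'])
print(proj(w,W,[.652,-.012,.071]),proj(w,W,o['ee_pos']))
E
```

```text
[5.74846301e-01 4.47096673e-05 2.38424207e-01] [[ 1.     0.    -0.001]
 [ 0.    -1.     0.   ]
 [-0.001 -0.    -1.   ]] [0.10503561 0.33533614 0.28739247] 0.08812896437739953 0.3
[346.69187923 200.3055298 ] [274.92164491 260.69105611]
```

View pics/w1.png

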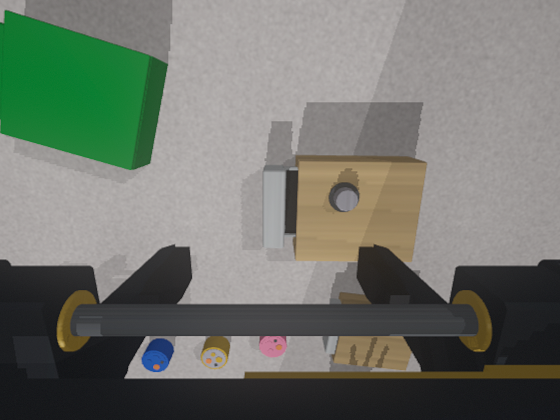

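The image is unchanged because both calls were refused with "bad value". I'll find the accepted form with a small test.

>>> servo_tool --steps '[{"tx":0.0,"ty":0.0,"tz":0.5,"ax":0.0,"ay":0.0,"az":0.0,"gripper":1}]'

```text
t: 0.45
ee_pos: [0.5753, -0.0, 0.234]
orientation: [1.0, -0.0, 0.001, 0.0]
force: [-0.4, -0.2, 0.3]
width: 0.0827
```

All keys are needed.

>>> servo_tool --steps '[{"tx":7.7,"ty":1.2,"tz":9,"ax":0,"ay":0,"az":-90,"gripper":1},{"tx":7.7,"ty":1.2,"tz":9,"ax":0,"ay":0,"az":-90,"gripper":1},{"tx":7.7,"ty":1.2,"tz":9,"ax":0,"ay":0,"az":-90,"gripper":1},{"tx":7.7,"ty":1.2,"tz":9,"ax":0,"ay":0,"az":-90,"gripper":1},{"tx":7.7,"ty":1.2,"tz":9,"ax":0,"ay":0,"az":-90,"gripper":1},{"tx":7.7,"ty":1.2,"tz":9,"ax":0,"ay":0,"az":-90,"gripper":1},{"tx":7.7,"ty":1.2,"tz":9,"ax":0,"ay":0,"az":-90,"gripper":1},{"tx":7.7,"ty":1.2,"tz":9,"ax":0,"ay":0,"az":-90,"gripper":1},{"tx":7.7,"ty":1.2,"tz":9,"ax":0,"ay":0,"az":-90,"gripper":1},{"tx":7.7,"ty":1.2,"tz":9,"ax":0,"ay":0,"az":-90,"gripper":1}]' --newtons 20

```text
t: 1.45
ee_pos: [0.6522, -0.012, 0.1435]
orientation: [0.73, 0.684, 0.0, 0.0]
force: [-0.5, -0.4, -0.1]
width: 0.002
```

>>> servo_tool --steps '[{"tx":0,"ty":0,"tz":0,"ax":0,"ay":0,"az":-4.1,"gripper":1},{"tx":0,"ty":0,"tz":0,"ax":0,"ay":0,"az":-4.1,"gripper":1},{"tx":0,"ty":0,"tz":0,"ax":0,"ay":0,"az":-4.1,"gripper":1}]'

```text
t: 1.75
ee_pos: [0.6521, -0.012, 0.1432]
orientation: [0.705, 0.709, -0.0, 0.0]
force: [0.2, 0.2, -0.6]
width: 0.0005
```

```bash
python3 - <<'E'
from h import *
from bench import manip
o=manip.get_obs();w=manip.camera('wrist');save('w2',w['frame'])
W=cam_pose(w,o);print(o['ee_pos'],R.from_quat(o['orientation']).as_matrix().round(3),o['force'],o['width'],o['t'])
print(proj(w,W,[.652,-.012,.071]),proj(w,W,o['ee_pos']))
E
```

```text
[ 0.65206885 -0.01197396  0.14317701] [[-0.005  1.    -0.   ]
 [ 1.     0.005 -0.   ]
 [-0.    -0.    -1.   ]] [ 0.19505517  0.18729977 -0.61969817] 0.0005251373417766949 1.75
[274.74641865 219.14343997] [275.19399478 262.8141391 ]
```

View pics/w2.png

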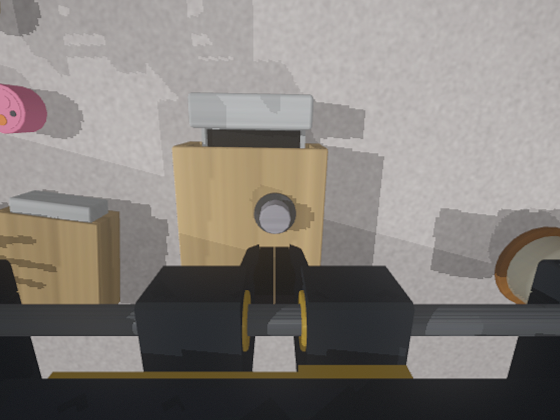

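Tray front is at the top (250,110) and the plunger top at (274,216), where predicted (275,219). The fingers are right over it, so I'll descend to just above, then press gently.

>>> servo_tool --steps '[{"tx":0,"ty":0,"tz":3.5,"ax":0,"ay":0,"az":0.2,"gripper":1},{"tx":0,"ty":0,"tz":6.0,"ax":0,"ay":0,"az":0.2,"gripper":1},{"tx":0,"ty":0,"tz":6.5,"ax":0,"ay":0,"az":0.2,"gripper":1},{"tx":0,"ty":0,"tz":6.7,"ax":0,"ay":0,"az":0.2,"gripper":1},{"tx":0,"ty":0,"tz":6.7,"ax":0,"ay":0,"az":0.2,"gripper":1}]'

```text
t: 2.3
ee_pos: [0.6529, -0.0122, 0.0773]
orientation: [0.707, 0.707, 0.0, 0.001]
force: [1.0, 0.8, 0.5]
width: 0.0003
```

>>> servo_tool --steps '[{"tx":0,"ty":0,"tz":0.2,"ax":0,"ay":0,"az":0,"gripper":1},{"tx":0,"ty":0,"tz":0.4,"ax":0,"ay":0,"az":0,"gripper":1},{"tx":0,"ty":0,"tz":0.6,"ax":0,"ay":0,"az":0,"gripper":1},{"tx":0,"ty":0,"tz":0.8,"ax":0,"ay":0,"az":0,"gripper":1},{"tx":0,"ty":0,"tz":0.8,"ax":0,"ay":0,"az":0,"gripper":1}]'

```text
t: 2.8
ee_pos: [0.6533, -0.0122, 0.0698]
orientation: [0.707, 0.707, 0.001, 0.001]
force: [-0.7, -0.4, 2.9]
width: 0.0004
```

>>> servo_tool --steps '[{"tx":0,"ty":0,"tz":0.2,"ax":0,"ay":0,"az":0,"gripper":1},{"tx":0,"ty":0,"tz":0.4,"ax":0,"ay":0,"az":0,"gripper":1},{"tx":0,"ty":0,"tz":0.6,"ax":0,"ay":0,"az":0,"gripper":1},{"tx":0,"ty":0,"tz":0.65,"ax":0,"ay":0,"az":0,"gripper":1}]'

```text
t: 3.2
ee_pos: [0.6535, -0.0123, 0.0632]
orientation: [0.707, 0.707, 0.001, 0.001]
force: [-0.1, -0.8, 2.1]
width: 0.0004
```

```bash
python3 - <<'E'
from h import *
from bench import manip
o=manip.get_obs();w=manip.camera('wrist');save('w3',w['frame'])
print(o['ee_pos'],o['force'],o['t'])
E
```

```text
[ 0.65349806 -0.01227236  0.06315877] [-0.08128398 -0.80140695  2.13276544] 3.2
```

View pics/w3.png

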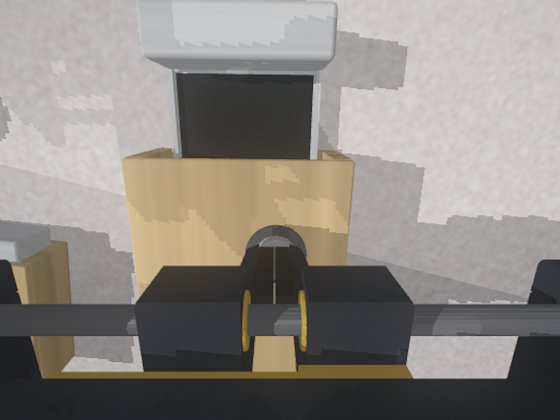

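The tray has sprung out (front block at (240,35)). I'll lift and go over the holder, working out the neighbours first.

>>> servo_tool --steps '[{"tx":0,"ty":0,"tz":-4.5,"ax":0,"ay":0,"az":0,"gripper":1},{"tx":0,"ty":0,"tz":-9,"ax":0,"ay":0,"az":0,"gripper":1},{"tx":-4,"ty":-3,"tz":-12,"ax":0,"ay":0,"az":0,"gripper":1},{"tx":-8,"ty":-6,"tz":-12,"ax":0,"ay":0,"az":0,"gripper":0},{"tx":-12,"ty":-9,"tz":-12,"ax":0,"ay":0,"az":0,"gripper":-1},{"tx":-16,"ty":-12,"tz":-12,"ax":0,"ay":0,"az":0,"gripper":-1},{"tx":-20,"ty":-15,"tz":-12,"ax":0,"ay":0,"az":0,"gripper":-1},{"tx":-23.5,"ty":-16.6,"tz":-12,"ax":0,"ay":0,"az":0,"gripper":-1},{"tx":-24.2,"ty":-16.6,"tz":-12,"ax":0,"ay":0,"az":0,"gripper":-1},{"tx":-24.2,"ty":-16.6,"tz":-12,"ax":0,"ay":0,"az":0,"gripper":-1}]'

```text
t: 4.25
ee_pos: [0.4869, -0.2556, 0.1826]
orientation: [0.708, 0.706, 0.001, 0.001]
force: [-0.2, 0.2, 0.5]
width: 0.0542
```

>>> servo_tool --steps '[{"tx":0,"ty":0,"tz":0,"ax":0,"ay":0,"az":0,"gripper":-1},{"tx":0,"ty":0,"tz":0,"ax":0,"ay":0,"az":0,"gripper":-1},{"tx":0,"ty":0,"tz":0,"ax":0,"ay":0,"az":0,"gripper":-1}]'

```text
t: 4.55
ee_pos: [0.4874, -0.2542, 0.1824]
orientation: [0.707, 0.707, 0.001, 0.001]
force: [-0.4, -0.1, 0.2]
width: 0.078
```

```bash
python3 - <<'E'
from h import *
from bench import manip
o=manip.get_obs();w=manip.camera('wrist');save('w4',w['frame'])
W=cam_pose(w,o);print(o['ee_pos'],o['orientation'],o['width'],o['t'])
print(proj(w,W,[.487,-.254,.026]),proj(w,W,o['ee_pos']))
s=manip.camera('scene');save('s4',s['frame']);S=cam_pose(s)
for uv in [(238,350),(165,303),(172,350)]: print(hit(s,S,uv,0.0).round(3))
E
```

```text
[ 0.48744647 -0.25422322  0.1824014 ] [0.70719722 0.70701511 0.00100377 0.00085169] 0.07802300729271544 4.55
[274.71417143 192.0355458 ] [275.1987896  262.80475017]
[ 0.666 -0.358  0.   ]
[ 0.474 -0.375  0.   ]
[ 0.558 -0.436  0.   ]
```

View pics/w4.png

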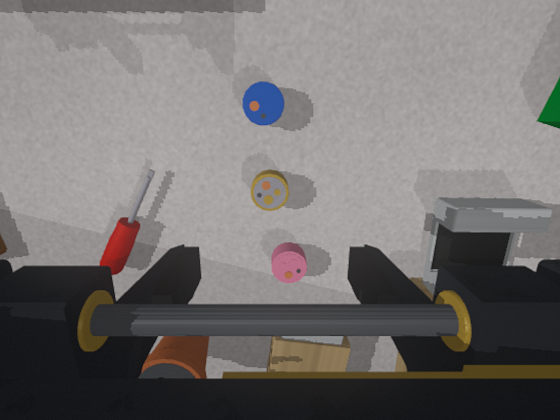

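View pics/s4.png

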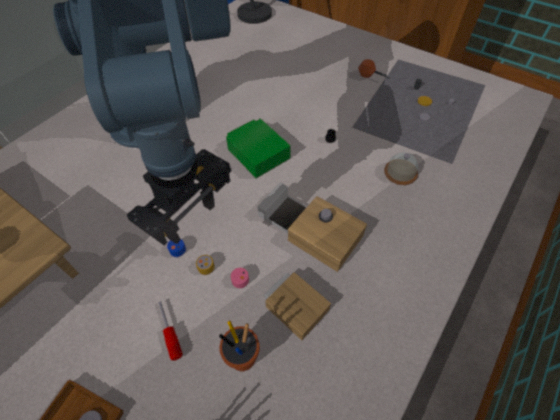

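The brass holder is at (269,190), between blue (263,103) and pink (288,262). The screwdriver shaft tip is at (150,172). I'll refine the holder position.

```bash
python3 - <<'E'
from h import *
from bench import manip
f=cv2.imread('pics/w4.png')
cv2.imwrite('pics/c5.png',cv2.resize(f[160:220,235:325],None,fx=8,fy=8,interpolation=cv2.INTER_CUBIC))
o=manip.get_obs();w=manip.camera('wrist');W=cam_pose(w,o)
for uv,z in [((150,172),.004),((125,245),.01)]: print(hit(w,W,uv,z).round(4))
# brass yellow mask
h=cv2.cvtColor(f,cv2.COLOR_BGR2HSV)[160:220,235:325]
m=((h[...,0]>12)&(h[...,0]<32)&(h[...,1]>90)).astype(np.uint8);v,u=np.nonzero(m)
print(u.min()+235,u.max()+235,v.min()+160,v.max()+160)
# predicted silhouettes
p=lambda x,y,z,r:np.array([proj(w,W,[x+r*np.cos(a),y+r*np.sin(a),z]) for a in np.linspace(0,6.28,60)])
for x,y in [(.487,-.254),(.487,-.257)]:
    a=np.vstack([p(x,y,0,.02),p(x,y,.026,.02)]);print(x,y,a.min(0),a.max(0))
E
```

```text
[ 0.4701 -0.3886  0.004 ]
[ 0.5527 -0.4244  0.01  ]
251 288 170 210
0.487 -0.254 [255.49347536 168.48677199] [294.5616444  210.70072761]
0.487 -0.257 [252.56206408 168.48790524] [291.63060021 210.70201205]
```

View pics/c5.png

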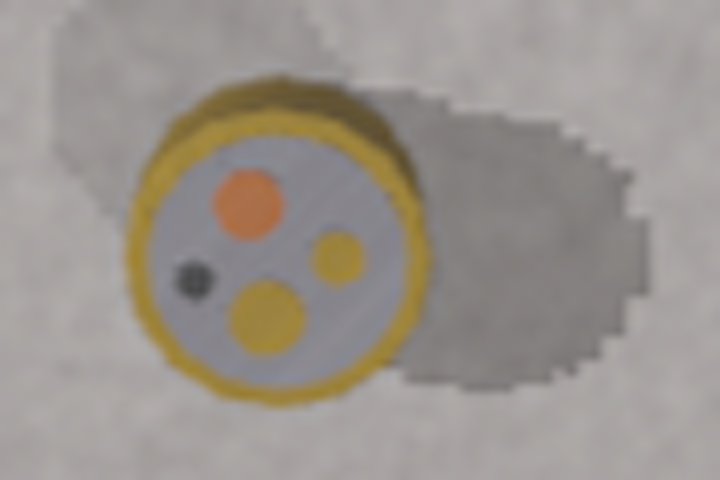

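Holder is at (0.4875,-0.259), and nothing stands within finger reach. I'll descend.

>>> servo_tool --steps '[{"tx":-0.45,"ty":0,"tz":4,"ax":0,"ay":0,"az":0,"gripper":-1},{"tx":-0.45,"ty":0,"tz":8,"ax":0,"ay":0,"az":0,"gripper":-1},{"tx":-0.45,"ty":0,"tz":12,"ax":0,"ay":0,"az":0,"gripper":-1},{"tx":-0.45,"ty":0,"tz":14.5,"ax":0,"ay":0,"az":0,"gripper":-1},{"tx":-0.45,"ty":0,"tz":16,"ax":0,"ay":0,"az":0,"gripper":-1},{"tx":-0.45,"ty":0,"tz":17,"ax":0,"ay":0,"az":0,"gripper":-1},{"tx":-0.45,"ty":0,"tz":17.3,"ax":0,"ay":0,"az":0,"gripper":-1},{"tx":-0.45,"ty":0,"tz":17.5,"ax":0,"ay":0,"az":0,"gripper":-1},{"tx":-0.45,"ty":0,"tz":17.5,"ax":0,"ay":0,"az":0,"gripper":-1}]'

```text
t: 5.6
ee_pos: [0.4885, -0.2598, 0.0086]
orientation: [0.707, 0.707, 0.001, 0.002]
force: [0.3, 0.0, -0.2]
width: 0.0879
```

```bash
python3 - <<'E'
from h import *
from bench import manip
o=manip.get_obs();w=manip.camera('wrist');save('w5',w['frame'])
print(o['ee_pos'],o['force'],o['t'],o['width'])
E
```

```text
[ 0.48849513 -0.25978361  0.00855026] [ 0.34492975  0.01571951 -0.21147844] 5.6 0.0879303763328735
```

View pics/w5.png

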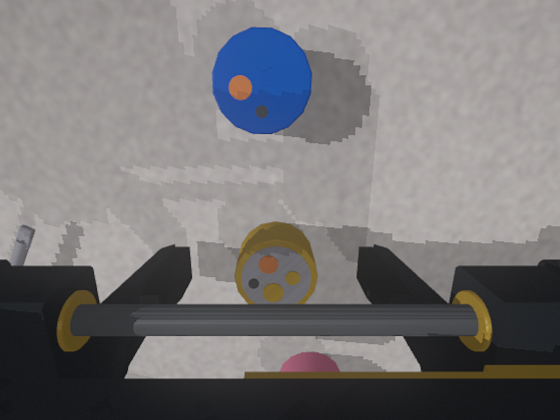

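The brass holder (276,265) is centred between the jaws. I'll lower 2.5 mm and grip.

>>> servo_tool --steps '[{"tx":0,"ty":-0.08,"tz":0.25,"ax":0,"ay":0,"az":0,"gripper":-1},{"tx":0,"ty":-0.08,"tz":0.25,"ax":0,"ay":0,"az":0,"gripper":0},{"tx":0,"ty":-0.08,"tz":0.25,"ax":0,"ay":0,"az":0,"gripper":0.5},{"tx":0,"ty":-0.08,"tz":0.25,"ax":0,"ay":0,"az":0,"gripper":0.5},{"tx":0,"ty":-0.08,"tz":0.25,"ax":0,"ay":0,"az":0,"gripper":0.5},{"tx":0,"ty":-0.08,"tz":0.25,"ax":0,"ay":0,"az":0,"gripper":0.5},{"tx":0,"ty":-0.08,"tz":0.25,"ax":0,"ay":0,"az":0,"gripper":0.5},{"tx":0,"ty":-0.08,"tz":0.25,"ax":0,"ay":0,"az":0,"gripper":0.5}]' --newtons 20

```text
t: 6.45
ee_pos: [0.4877, -0.2598, 0.0061]
orientation: [0.707, 0.707, 0.001, 0.002]
force: [0.3, -0.2, -0.2]
width: 0.0381
```

>>> servo_tool --steps '[{"tx":0,"ty":0,"tz":-1,"ax":0,"ay":0,"az":0,"gripper":0.5},{"tx":0,"ty":0,"tz":-4,"ax":0,"ay":0,"az":0,"gripper":0.5},{"tx":0,"ty":0,"tz":-8,"ax":0,"ay":0,"az":0,"gripper":0.5},{"tx":0,"ty":0,"tz":-11.5,"ax":0,"ay":0,"az":0,"gripper":0.5},{"tx":0,"ty":0,"tz":-12,"ax":0,"ay":0,"az":0,"gripper":0.5},{"tx":0,"ty":0,"tz":-12,"ax":0,"ay":0,"az":0,"gripper":0.5}]'

```text
t: 7.05
ee_pos: [0.4879, -0.2601, 0.1277]
orientation: [0.707, 0.707, 0.001, 0.004]
force: [0.5, 0.4, -2.0]
width: 0.0383
```

```bash
python3 - <<'E'
from h import *
from bench import manip
o=manip.get_obs();w=manip.camera('wrist');s=manip.camera('side');save('w6',w['frame']);save('d6',s['frame'])
print(o['ee_pos'],o['force'],o['t'],o['width'])
f=s['frame'][:,:,::-1]
cv2.imwrite('pics/c6.png',cv2.resize(f[150:290,180:380],None,fx=4,fy=4,interpolation=cv2.INTER_CUBIC))
E
```

```text
[ 0.48787698 -0.26013398  0.1276998 ] [ 0.54569875  0.38321282 -2.01617356] 7.05 0.03828598006213918
```

View pics/w6.png

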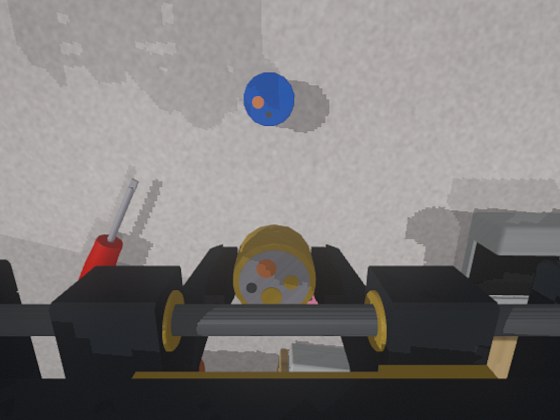

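View pics/c6.png

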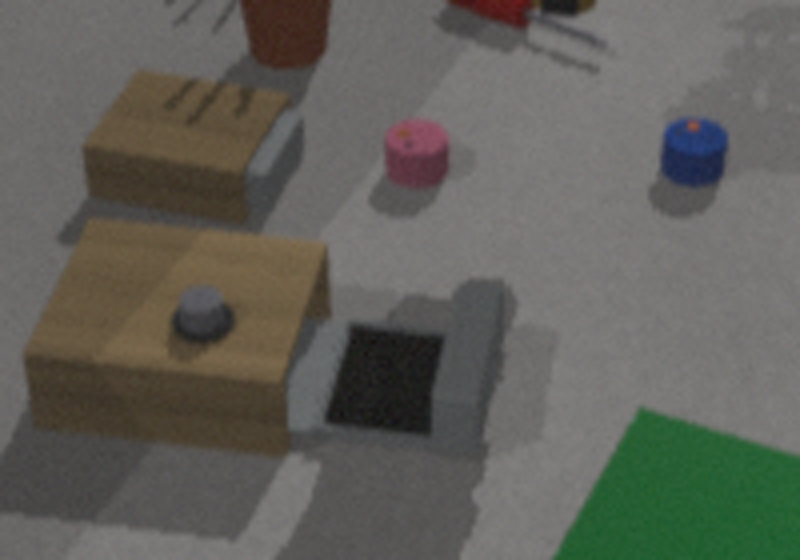

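The holder is held (width 38 mm, force −2 N). The side view shows the tray out, with the black well at crop (388,380). I'll work out the well centre and the holder's place in the grip.

```bash
python3 - <<'E'
from h import *
from bench import manip
o=manip.get_obs();w=manip.camera('wrist');s=manip.camera('side');S=cam_pose(s);W=cam_pose(w,o)
for uv in [(352,327),(445,337),(432,433),(328,423)]: print('well',hit(s,S,(180+uv[0]/4,150+uv[1]/4),.008).round(4))
for uv in [(204,301)]: print('rel',hit(s,S,(180+uv[0]/4,150+uv[1]/4),.071).round(4))
for dx in(-.004,0,.004):
  p=np.array([proj(w,W,o['ee_pos']+[dx+.02*np.cos(a),.02*np.sin(a),z]) for a in np.linspace(0,6.28,60) for z in(.02,-.006)])
  print(dx,p.min(0),p.max(0))
E
python3 - <<'E'
import cv2
f=cv2.imread('pics/w6.png');cv2.imwrite('pics/c7.png',cv2.resize(f[210:320,200:350],None,fx=5,fy=5,interpolation=cv2.INTER_CUBIC))
E
```

```text
well [ 0.5831 -0.0718  0.008 ]
well [ 0.5298 -0.0712  0.008 ]
well [0.5253 0.0071 0.008 ]
well [0.5816 0.008  0.008 ]
rel [ 0.6494 -0.0086  0.071 ]
-0.004 [232.29309815 216.38958023] [318.49604725 311.85954051]
0 [232.63483072 223.54116554] [318.14108066 318.9186126 ]
0.004 [232.97108323 230.59170392] [317.79180528 325.86897263]
```

View pics/c7.png

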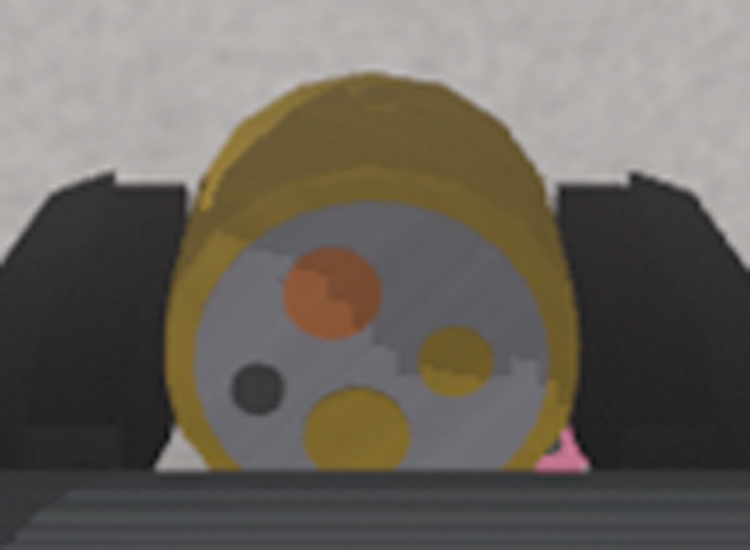

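The well centre is (0.555,-0.032) by both the side view and the caddy geometry, and the holder is centred in the grip. I'll carry it over.

>>> servo_tool --steps '[{"tx":3,"ty":1,"tz":0,"ax":0,"ay":0,"az":0,"gripper":0.5},{"tx":6.5,"ty":2,"tz":0,"ax":0,"ay":0,"az":0,"gripper":0.5},{"tx":10,"ty":3,"tz":0,"ax":0,"ay":0,"az":0,"gripper":0.5},{"tx":13.5,"ty":4,"tz":0,"ax":0,"ay":0,"az":0,"gripper":0.5},{"tx":17,"ty":5,"tz":0,"ax":0,"ay":0,"az":0,"gripper":0.5},{"tx":20,"ty":6,"tz":0,"ax":0,"ay":0,"az":0,"gripper":0.5},{"tx":22,"ty":6.7,"tz":0,"ax":0,"ay":0,"az":0,"gripper":0.5},{"tx":22.8,"ty":6.7,"tz":0,"ax":0,"ay":0,"az":0,"gripper":0.5},{"tx":22.8,"ty":6.7,"tz":0,"ax":0,"ay":0,"az":0,"gripper":0.5},{"tx":22.8,"ty":6.7,"tz":0,"ax":0,"ay":0,"az":0,"gripper":0.5}]'

```text
t: 8.25
ee_pos: [0.5526, -0.0314, 0.1238]
orientation: [0.707, 0.707, 0.0, -0.0]
force: [-0.1, -0.9, -0.3]
width: 0.0381
```

>>> servo_tool --steps '[{"tx":0,"ty":0,"tz":3,"ax":0,"ay":0,"az":0,"gripper":0.5},{"tx":0,"ty":0,"tz":5,"ax":0,"ay":0,"az":0,"gripper":0.5},{"tx":0,"ty":0,"tz":5,"ax":0,"ay":0,"az":0,"gripper":0.5},{"tx":0,"ty":0,"tz":5,"ax":0,"ay":0,"az":0,"gripper":0.5}]'

```text
t: 8.65
ee_pos: [0.5524, -0.0324, 0.0738]
orientation: [0.708, 0.706, 0.0, -0.001]
force: [0.0, -0.6, -0.6]
width: 0.0386
```

```bash
python3 - <<'E'
from h import *
from bench import manip
o=manip.get_obs();w=manip.camera('wrist');s=manip.camera('side');save('w8',w['frame'])
print(o['ee_pos'],o['orientation'],o['force'],o['t'],o['width'])
f=s['frame'][:,:,::-1]
cv2.imwrite('pics/c8.png',cv2.resize(f[150:290,180:380],None,fx=4,fy=4,interpolation=cv2.INTER_CUBIC))
E
```

```text
[ 0.55236146 -0.03236692  0.07383147] [ 7.07988135e-01  7.06224043e-01  1.26274372e-04 -6.21474253e-04] [ 0.01706546 -0.56769461 -0.6279345 ] 8.65 0.03857667905110788
```

View pics/w8.png

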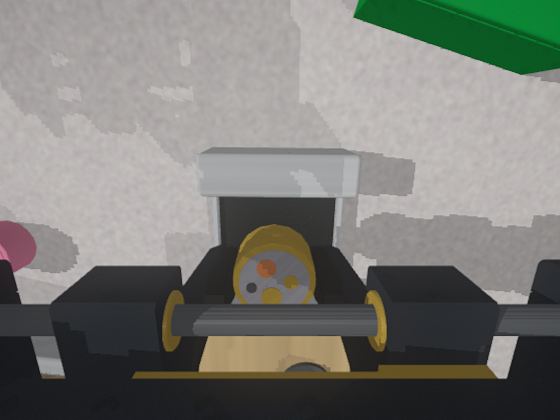

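View pics/c8.png

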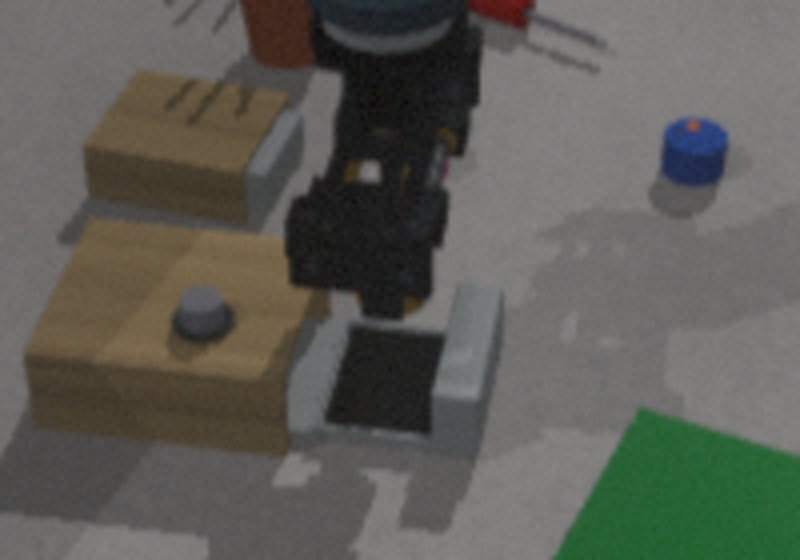

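Front block is at (278,172) and the well's inner edges at u≈220 and 336, with the holder over it. I'll check the offset.

```bash
python3 - <<'E'
from h import *
from bench import manip
o=manip.get_obs();w=manip.camera('wrist');W=cam_pose(w,o)
for uv,z in [((220,225),.010),((336,225),.010),((278,196),.046),((199,152),.046),((357,152),.046)]: print(hit(w,W,uv,z).round(4))
print(o['ee_pos'])
E
```

```text
[ 0.5557 -0.0727  0.01  ]
[0.5558 0.013  0.01  ]
[ 0.5244 -0.0304  0.046 ]
[ 0.4984 -0.0756  0.046 ]
[0.4985 0.0146 0.046 ]
[ 0.55351342 -0.03224931  0.0750637 ]
```

>>> servo_tool --steps '[{"tx":0.15,"ty":0.15,"tz":2,"ax":0,"ay":0,"az":0,"gripper":0.5},{"tx":0.15,"ty":0.15,"tz":4,"ax":0,"ay":0,"az":0,"gripper":0.5},{"tx":0.15,"ty":0.15,"tz":5,"ax":0,"ay":0,"az":0,"gripper":0.5},{"tx":0.15,"ty":0.15,"tz":5.5,"ax":0,"ay":0,"az":0,"gripper":0.5},{"tx":0.15,"ty":0.15,"tz":5.6,"ax":0,"ay":0,"az":0,"gripper":0.5},{"tx":0.15,"ty":0.15,"tz":5.6,"ax":0,"ay":0,"az":0,"gripper":0.5}]'

```text
t: 9.4
ee_pos: [0.5558, -0.0307, 0.0199]
orientation: [0.708, 0.707, 0.001, 0.001]
force: [0.0, 0.1, -0.9]
width: 0.0382
```

>>> servo_tool --steps '[{"tx":0,"ty":0,"tz":0.1,"ax":0,"ay":0,"az":0,"gripper":0.5},{"tx":0,"ty":0,"tz":0.2,"ax":0,"ay":0,"az":0,"gripper":0.5},{"tx":0,"ty":0,"tz":0.3,"ax":0,"ay":0,"az":0,"gripper":0.5},{"tx":0,"ty":0,"tz":0.3,"ax":0,"ay":0,"az":0,"gripper":0.5}]'

```text
t: 9.8
ee_pos: [0.5558, -0.0307, 0.0169]
orientation: [0.708, 0.707, 0.001, 0.001]
force: [-0.0, 0.1, -0.8]
width: 0.0384
```

>>> servo_tool --steps '[{"tx":0,"ty":0,"tz":0.1,"ax":0,"ay":0,"az":0,"gripper":0.5},{"tx":0,"ty":0,"tz":0.15,"ax":0,"ay":0,"az":0,"gripper":0.5},{"tx":0,"ty":0,"tz":0.2,"ax":0,"ay":0,"az":0,"gripper":0.5},{"tx":0,"ty":0,"tz":0.2,"ax":0,"ay":0,"az":0,"gripper":0.5}]'

```text
t: 10.2
ee_pos: [0.5558, -0.0307, 0.0148]
orientation: [0.708, 0.707, 0.001, 0.001]
force: [1.0, 0.8, -1.4]
width: 0.0381
```

>>> servo_tool --steps '[{"tx":0,"ty":0,"tz":0.05,"ax":0,"ay":0,"az":0,"gripper":0.5},{"tx":0,"ty":0,"tz":0.1,"ax":0,"ay":0,"az":0,"gripper":0.5},{"tx":0,"ty":0,"tz":0.1,"ax":0,"ay":0,"az":0,"gripper":0.5}]'

```text
t: 10.5
ee_pos: [0.5558, -0.0307, 0.0141]
orientation: [0.708, 0.707, 0.001, 0.001]
force: [-1.4, 0.2, 2.4]
width: 0.038
```

Contact (+2.4 N). I'll release slowly to about 48 mm and lift straight up.

>>> servo_tool --steps '[{"tx":0,"ty":0,"tz":0,"ax":0,"ay":0,"az":0,"gripper":0.1},{"tx":0,"ty":0,"tz":0,"ax":0,"ay":0,"az":0,"gripper":0.0},{"tx":0,"ty":0,"tz":0,"ax":0,"ay":0,"az":0,"gripper":-0.1},{"tx":0,"ty":0,"tz":0,"ax":0,"ay":0,"az":0,"gripper":-0.1},{"tx":0,"ty":0,"tz":0,"ax":0,"ay":0,"az":0,"gripper":-0.1},{"tx":0,"ty":0,"tz":-0.3,"ax":0,"ay":0,"az":0,"gripper":-0.15},{"tx":0,"ty":0,"tz":-1,"ax":0,"ay":0,"az":0,"gripper":-0.15},{"tx":0,"ty":0,"tz":-3,"ax":0,"ay":0,"az":0,"gripper":-0.15},{"tx":0,"ty":0,"tz":-6,"ax":0,"ay":0,"az":0,"gripper":-0.15},{"tx":0,"ty":0,"tz":-9,"ax":0,"ay":0,"az":0,"gripper":-0.15}]'

```text
t: 11.5
ee_pos: [0.5552, -0.0306, 0.1052]
orientation: [0.708, 0.707, 0.001, 0.001]
force: [0.7, -0.6, -0.3]
width: 0.0506
```

>>> servo_tool --steps '[{"tx":0,"ty":-4,"tz":-2,"ax":0,"ay":0,"az":0,"gripper":0.5},{"tx":0,"ty":-8,"tz":-2,"ax":0,"ay":0,"az":0,"gripper":1},{"tx":0,"ty":-10.5,"tz":-2,"ax":0,"ay":0,"az":0,"gripper":1},{"tx":0,"ty":-10.5,"tz":-2,"ax":0,"ay":0,"az":0,"gripper":1},{"tx":0,"ty":-10.5,"tz":-2,"ax":0,"ay":0,"az":0,"gripper":1}]'

```text
t: 12.0
ee_pos: [0.4508, -0.0307, 0.1259]
orientation: [0.708, 0.706, 0.002, 0.002]
force: [0.2, 0.5, 0.1]
width: 0.0128
```

```bash
python3 - <<'E'
from h import *
from bench import manip
o=manip.get_obs();w=manip.camera('wrist');s=manip.camera('side');save('w9',w['frame'])
print(o['ee_pos'],o['orientation'],o['force'],o['t'],o['width'])
f=s['frame'][:,:,::-1]
cv2.imwrite('pics/c9.png',cv2.resize(f[150:290,180:380],None,fx=4,fy=4,interpolation=cv2.INTER_CUBIC))
E
```

```text
[ 0.45082585 -0.03069787  0.12589625] [0.70781927 0.70638928 0.00157242 0.00189922] [0.22412622 0.47596404 0.05419306] 12.0 0.012760348054967953
```

View pics/w9.png

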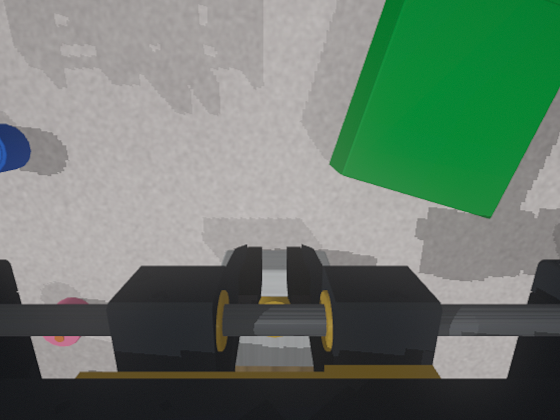

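View pics/c9.png

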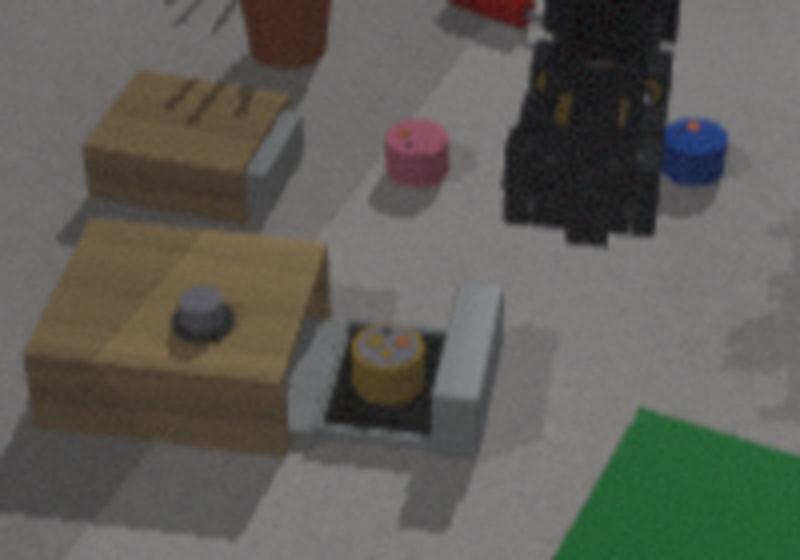

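The holder stands upright in the tray (crop (388,360)). I'll check the green box clearance before lowering the shut fingers in front of the tray.

```bash
python3 - <<'E'
from h import *
from bench import manip
o=manip.get_obs();w=manip.camera('wrist');W=cam_pose(w,o);s=manip.camera('scene');S=cam_pose(s)
for z in(0,.055,.075): print([hit(w,W,uv,z).round(3) for uv in [(330,165),(490,215)]])
for z in (0,.06): print([hit(s,S,uv,z).round(3) for uv in [(257,174),(290,156),(257,164),(289,147)]])
print(o['ee_pos'],o['width'])
E
```

```text
[array([0.419, 0.019, 0.   ]), array([0.466, 0.172, 0.   ])]
[array([0.41 , 0.009, 0.055]), array([0.448, 0.131, 0.055])]
[array([0.407, 0.005, 0.075]), array([0.442, 0.116, 0.075])]
[array([0.411, 0.033, 0.   ]), array([0.447, 0.141, 0.   ]), array([ 0.389,  0.062, -0.   ]), array([0.424, 0.168, 0.   ])]
[array([ 0.445, -0.005,  0.06 ]), array([0.478, 0.094, 0.06 ]), array([0.425, 0.021, 0.06 ]), array([0.457, 0.119, 0.06 ])]
[ 0.4514862  -0.03080951  0.12564995] 0.004860668128661017
```

Clear. I'll lower in front of the tray with jaws shut.

>>> servo_tool --steps '[{"tx":0,"ty":1.5,"tz":3,"ax":0,"ay":0,"az":0,"gripper":1},{"tx":0,"ty":2.2,"tz":6,"ax":0,"ay":0,"az":0,"gripper":1},{"tx":0,"ty":2.2,"tz":9,"ax":0,"ay":0,"az":0,"gripper":1},{"tx":0,"ty":2.2,"tz":10.5,"ax":0,"ay":0,"az":0,"gripper":1},{"tx":0,"ty":2.2,"tz":10.8,"ax":0,"ay":0,"az":0,"gripper":1},{"tx":0,"ty":2.2,"tz":10.8,"ax":0,"ay":0,"az":0,"gripper":1}]'

```text
t: 12.8
ee_pos: [0.4737, -0.0306, 0.0168]
orientation: [0.708, 0.707, 0.001, 0.001]
force: [0.6, 0.8, 0.3]
width: 0.0004
```

>>> servo_tool --steps '[{"tx":0,"ty":0.4,"tz":0,"ax":0,"ay":0,"az":0,"gripper":1},{"tx":0,"ty":0.8,"tz":0,"ax":0,"ay":0,"az":0,"gripper":1},{"tx":0,"ty":1.2,"tz":0,"ax":0,"ay":0,"az":0,"gripper":1},{"tx":0,"ty":1.6,"tz":0,"ax":0,"ay":0,"az":0,"gripper":1},{"tx":0,"ty":2.0,"tz":0,"ax":0,"ay":0,"az":0,"gripper":1}]'

```text
t: 13.3
ee_pos: [0.4938, -0.0307, 0.0171]
orientation: [0.708, 0.707, 0.001, 0.001]
force: [-2.1, -0.7, 2.7]
width: 0.0003
```

In contact. I'll push smoothly towards the half-way notch.

>>> servo_tool --steps '[{"tx":0,"ty":0.4,"tz":0,"ax":0,"ay":0,"az":0,"gripper":1},{"tx":0,"ty":0.8,"tz":0,"ax":0,"ay":0,"az":0,"gripper":1},{"tx":0,"ty":1.2,"tz":0,"ax":0,"ay":0,"az":0,"gripper":1},{"tx":0,"ty":1.6,"tz":0,"ax":0,"ay":0,"az":0,"gripper":1},{"tx":0,"ty":2.0,"tz":0,"ax":0,"ay":0,"az":0,"gripper":1},{"tx":0,"ty":2.4,"tz":0,"ax":0,"ay":0,"az":0,"gripper":1},{"tx":0,"ty":2.8,"tz":0,"ax":0,"ay":0,"az":0,"gripper":1},{"tx":0,"ty":3.2,"tz":0,"ax":0,"ay":0,"az":0,"gripper":1},{"tx":0,"ty":3.6,"tz":0,"ax":0,"ay":0,"az":0,"gripper":1},{"tx":0,"ty":4.0,"tz":0,"ax":0,"ay":0,"az":0,"gripper":1}]'

```text
t: 14.3
ee_pos: [0.5339, -0.0308, 0.017]
orientation: [0.708, 0.707, 0.001, 0.0]
force: [-4.2, -2.7, 0.4]
width: 0.0008
```

>>> servo_tool --steps '[{"tx":0,"ty":0.3,"tz":0,"ax":0,"ay":0,"az":0,"gripper":1},{"tx":0,"ty":0.6,"tz":0,"ax":0,"ay":0,"az":0,"gripper":1},{"tx":0,"ty":0.9,"tz":0,"ax":0,"ay":0,"az":0,"gripper":1},{"tx":0,"ty":1.2,"tz":0,"ax":0,"ay":0,"az":0,"gripper":1}]'

```text
t: 14.7
ee_pos: [0.5451, -0.0309, 0.0169]
orientation: [0.707, 0.707, -0.0, -0.0]
force: [-8.6, -4.5, 6.1]
width: 0.0003
```

>>> servo_tool --steps '[{"tx":0,"ty":0.2,"tz":0,"ax":0,"ay":0,"az":0,"gripper":1},{"tx":0,"ty":0.4,"tz":0,"ax":0,"ay":0,"az":0,"gripper":1},{"tx":0,"ty":0.6,"tz":0,"ax":0,"ay":0,"az":0,"gripper":1}]'

```text
t: 15.0
ee_pos: [0.5504, -0.0309, 0.0169]
orientation: [0.707, 0.707, -0.001, -0.001]
force: [-5.6, -2.5, 1.3]
width: 0.0003
```

```bash
python3 - <<'E'
from h import *
from bench import manip
o=manip.get_obs();s=manip.camera('side')
print(o['ee_pos'],o['force'],o['t'])
f=s['frame'][:,:,::-1]
cv2.imwrite('pics/c10.png',cv2.resize(f[150:290,180:380],None,fx=4,fy=4,interpolation=cv2.INTER_CUBIC))
E
```

```text
[ 0.55040765 -0.03087544  0.01689538] [-5.59921292 -2.45293275  1.30127571] 15.0
```

View pics/c10.png

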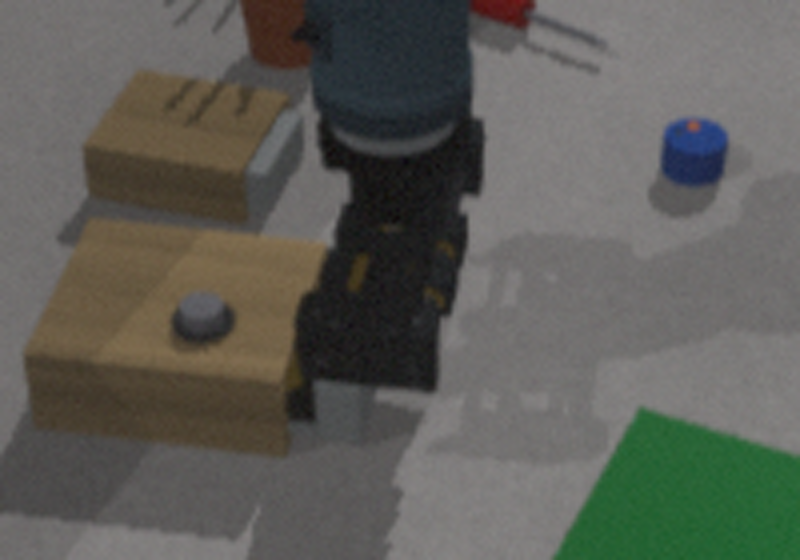

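The tray is going in and the holder is inside. I'll continue in small steps.

>>> servo_tool --steps '[{"tx":0,"ty":0.2,"tz":0,"ax":0,"ay":0,"az":0,"gripper":1},{"tx":0,"ty":0.4,"tz":0,"ax":0,"ay":0,"az":0,"gripper":1},{"tx":0,"ty":0.6,"tz":0,"ax":0,"ay":0,"az":0,"gripper":1},{"tx":0,"ty":0.8,"tz":0,"ax":0,"ay":0,"az":0,"gripper":1}]'

```text
t: 15.45
ee_pos: [0.5591, -0.0308, 0.0169]
orientation: [0.708, 0.707, -0.001, -0.001]
force: [-4.4, -2.5, 1.2]
width: 0.0007
```

>>> servo_tool --steps '[{"tx":0,"ty":0.1,"tz":0,"ax":0,"ay":0,"az":0,"gripper":1},{"tx":0,"ty":0.2,"tz":0,"ax":0,"ay":0,"az":0,"gripper":1},{"tx":0,"ty":0.3,"tz":0,"ax":0,"ay":0,"az":0,"gripper":1}]'

```text
t: 15.75
ee_pos: [0.5617, -0.0308, 0.0168]
orientation: [0.707, 0.707, -0.001, -0.001]
force: [-6.7, -3.4, 4.3]
width: 0.0006
```

>>> servo_tool --steps '[{"tx":0,"ty":0.1,"tz":0,"ax":0,"ay":0,"az":0,"gripper":1},{"tx":0,"ty":0.2,"tz":0,"ax":0,"ay":0,"az":0,"gripper":1}]'

```text
t: 15.95
ee_pos: [0.5631, -0.0309, 0.0168]
orientation: [0.707, 0.707, -0.002, -0.002]
force: [-7.4, -3.3, 4.0]
width: 0.0005
```

>>> servo_tool --steps '[{"tx":0,"ty":0.1,"tz":0,"ax":0,"ay":0,"az":0,"gripper":1},{"tx":0,"ty":0.2,"tz":0,"ax":0,"ay":0,"az":0,"gripper":1}]'

```text
t: 16.15
ee_pos: [0.5643, -0.0309, 0.0168]
orientation: [0.707, 0.707, -0.002, -0.003]
force: [-7.5, -3.6, 4.4]
width: 0.0002
```

>>> servo_tool --steps '[{"tx":0,"ty":0.1,"tz":0,"ax":0,"ay":0,"az":0,"gripper":1},{"tx":0,"ty":0.2,"tz":0,"ax":0,"ay":0,"az":0,"gripper":1}]'

```text
t: 16.35
ee_pos: [0.5655, -0.0309, 0.0168]
orientation: [0.707, 0.707, -0.003, -0.003]
force: [-9.1, -3.1, 5.4]
width: 0.0005
```

>>> servo_tool --steps '[{"tx":0,"ty":0.1,"tz":0,"ax":0,"ay":0,"az":0,"gripper":1},{"tx":0,"ty":0.2,"tz":0,"ax":0,"ay":0,"az":0,"gripper":1}]'

```text
t: 16.55
ee_pos: [0.5665, -0.0309, 0.0168]
orientation: [0.707, 0.707, -0.004, -0.004]
force: [-8.9, -3.6, 5.9]
width: 0.0004
```

>>> servo_tool --steps '[{"tx":0,"ty":0.1,"tz":0,"ax":0,"ay":0,"az":0,"gripper":1},{"tx":0,"ty":0.2,"tz":0,"ax":0,"ay":0,"az":0,"gripper":1}]'

```text
t: 16.75
ee_pos: [0.5675, -0.0309, 0.0168]
orientation: [0.707, 0.707, -0.005, -0.005]
force: [-9.9, -4.1, 6.4]
width: 0.0001
```

>>> servo_tool --steps '[{"tx":0,"ty":0.1,"tz":0,"ax":0,"ay":0,"az":0,"gripper":1},{"tx":0,"ty":0.2,"tz":0,"ax":0,"ay":0,"az":0,"gripper":1}]'

```text
t: 16.95
ee_pos: [0.5684, -0.031, 0.0168]
orientation: [0.707, 0.707, -0.006, -0.006]
force: [-9.3, -3.1, 5.6]
width: 0.0005
```

>>> servo_tool --steps '[{"tx":0,"ty":0.15,"tz":0,"ax":-0.5,"ay":0,"az":0,"gripper":1},{"tx":0,"ty":0.25,"tz":0,"ax":-1,"ay":0,"az":0,"gripper":1}]'

```text
t: 17.15
ee_pos: [0.5708, -0.0309, 0.0167]
orientation: [0.707, 0.707, 0.0, -0.0]
force: [-4.1, -3.0, 0.1]
width: 0.0002
```

>>> servo_tool --steps '[{"tx":0,"ty":0.15,"tz":0,"ax":-0.5,"ay":0,"az":0,"gripper":1},{"tx":0,"ty":0.25,"tz":0,"ax":-1,"ay":0,"az":0,"gripper":1}]'

```text
t: 17.35
ee_pos: [0.573, -0.0309, 0.0165]
orientation: [0.707, 0.707, 0.006, 0.006]
force: [-4.6, -2.8, -0.2]
width: 0.0004
```

The force dropped 9→4 N near x≈0.570, so a notch was passed. I'll feel for the buffer gently.

>>> servo_tool --steps '[{"tx":0,"ty":0.1,"tz":0,"ax":0.5,"ay":0,"az":0,"gripper":1},{"tx":0,"ty":0.1,"tz":0,"ax":0.5,"ay":0,"az":0,"gripper":1}]'

```text
t: 17.55
ee_pos: [0.5735, -0.0307, 0.0164]
orientation: [0.707, 0.707, 0.003, 0.002]
force: [-7.1, -2.7, 2.9]
width: 0.0004
```

>>> servo_tool --steps '[{"tx":0,"ty":0.1,"tz":0,"ax":0.2,"ay":0,"az":0,"gripper":1},{"tx":0,"ty":0.1,"tz":0,"ax":0.2,"ay":0,"az":0,"gripper":1}]'

```text
t: 17.75
ee_pos: [0.5735, -0.0306, 0.0164]
orientation: [0.707, 0.707, 0.001, -0.0]
force: [-8.8, -2.2, 6.1]
width: 0.0006
```

>>> servo_tool --steps '[{"tx":0,"ty":0.1,"tz":0,"ax":-0.1,"ay":0,"az":0,"gripper":1},{"tx":0,"ty":0.15,"tz":0,"ax":-0.1,"ay":0,"az":0,"gripper":1}]'

```text
t: 17.95
ee_pos: [0.5736, -0.0306, 0.0163]
orientation: [0.707, 0.707, 0.0, -0.001]
force: [-11.8, -3.9, 8.4]
width: 0.0004
```

>>> servo_tool --steps '[{"tx":0,"ty":0.1,"tz":0,"ax":-0.2,"ay":0,"az":0,"gripper":1},{"tx":0,"ty":0.15,"tz":0,"ax":-0.2,"ay":0,"az":0,"gripper":1}]'

```text
t: 18.15
ee_pos: [0.5736, -0.0305, 0.0163]
orientation: [0.707, 0.707, 0.0, -0.001]
force: [-12.6, -4.1, 8.4]
width: 0.0007
```

A stiff stop at 0.5736 with 12.6 N, which looks like the buffer. I'll back off slowly and see whether the tray stays.

>>> servo_tool --steps '[{"tx":0,"ty":-0.1,"tz":0,"ax":0,"ay":0,"az":0,"gripper":1},{"tx":0,"ty":-0.3,"tz":0,"ax":0,"ay":0,"az":0,"gripper":1},{"tx":0,"ty":-0.6,"tz":0,"ax":0,"ay":0,"az":0,"gripper":1},{"tx":0,"ty":-1.0,"tz":0,"ax":0,"ay":0,"az":0,"gripper":1}]'

```text
t: 18.55
ee_pos: [0.5646, -0.0304, 0.0167]
orientation: [0.707, 0.707, 0.001, -0.0]
force: [-0.4, -0.2, 0.7]
width: 0.0001
```

```bash
python3 - <<'E'
from h import *
from bench import manip
o=manip.get_obs();s=manip.camera('side')
print(o['ee_pos'],o['force'],o['t'])
f=s['frame'][:,:,::-1]
cv2.imwrite('pics/c11.png',cv2.resize(f[150:290,180:380],None,fx=4,fy=4,interpolation=cv2.INTER_CUBIC))
E
```

```text
[ 0.56457167 -0.03035115  0.01669174] [-0.35385747 -0.19580139  0.70297689] 18.55
```

View pics/c11.png

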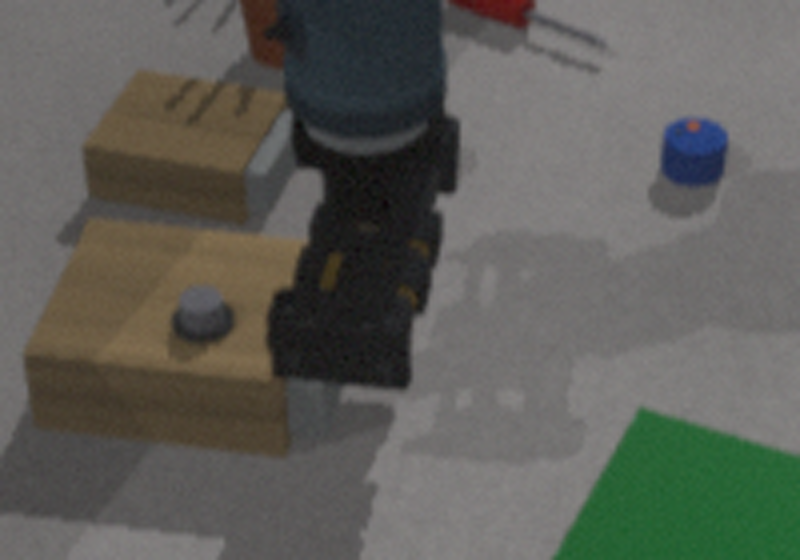

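No force on the backed-off finger, so the tray is holding. I'll retreat and look.

>>> servo_tool --steps '[{"tx":0,"ty":-3,"tz":0,"ax":0,"ay":0,"az":0,"gripper":1},{"tx":0,"ty":-6,"tz":0,"ax":0,"ay":0,"az":0,"gripper":1},{"tx":0,"ty":-9,"tz":-3,"ax":0,"ay":0,"az":0,"gripper":1},{"tx":0,"ty":-9,"tz":-7,"ax":0,"ay":0,"az":0,"gripper":1},{"tx":0,"ty":-9,"tz":-11,"ax":0,"ay":0,"az":0,"gripper":1},{"tx":0,"ty":-9,"tz":-15,"ax":0,"ay":0,"az":0,"gripper":1},{"tx":0,"ty":-9,"tz":-19,"ax":0,"ay":0,"az":0,"gripper":1},{"tx":0,"ty":-9,"tz":-19,"ax":0,"ay":0,"az":0,"gripper":1}]'

```text
t: 19.4
ee_pos: [0.4775, -0.0315, 0.2129]
orientation: [0.707, 0.707, 0.004, 0.005]
force: [0.1, -0.0, 0.6]
width: 0.0004
```

```bash
python3 - <<'E'
from h import *
from bench import manip
o=manip.get_obs();s=manip.camera('side');c=manip.camera('scene');save('s12',c['frame'])
print(o['ee_pos'],o['force'],o['t'])
f=s['frame'][:,:,::-1]
cv2.imwrite('pics/c12.png',cv2.resize(f[150:290,180:380],None,fx=4,fy=4,interpolation=cv2.INTER_CUBIC))
E
```

```text
[ 0.47749153 -0.03148667  0.21286331] [ 0.09298503 -0.01714454  0.60554829] 19.4
```

View pics/c12.png

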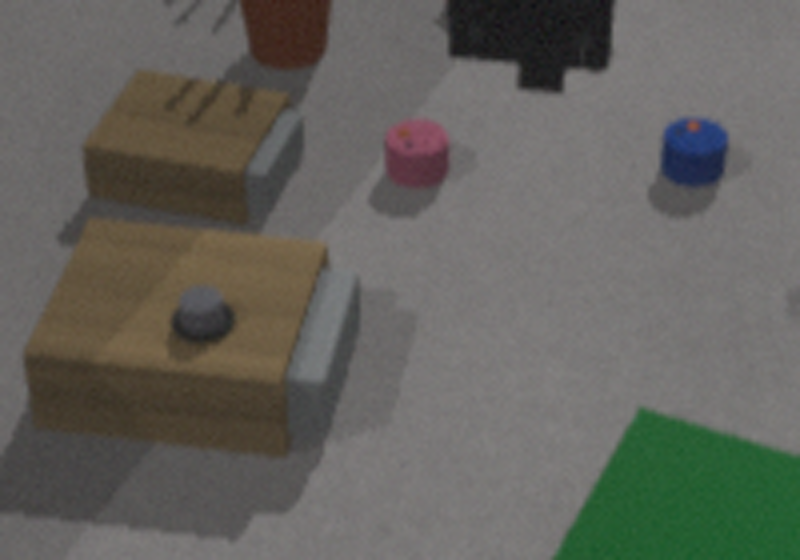

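View pics/s12.png

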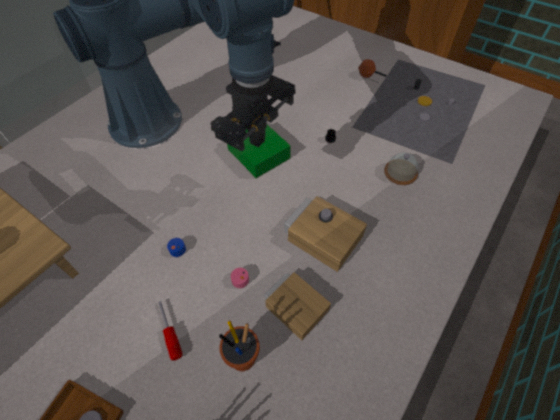

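The tray is in and the holder out of sight. I'll measure where the tray front stands now against its starting place.

```bash
python3 - <<'E'
from h import *
from bench import manip
s=manip.camera('side');S=cam_pose(s)
def P(uv,oy):return hit(s,S,(180+uv[0]/4,oy+uv[1]/4),.046).round(4)
print('now',P((360,278),150),P((323,385),150))
print('start',P((393,237),160),P((355,343),160))
print('front edge roof',hit(s,S,(180+327/4,150+243/4),.054).round(4),hit(s,S,(180+289/4,150+378/4),.054).round(4))
f=s['frame'][:,:,::-1]
cv2.imwrite('pics/c13.png',cv2.resize(f[205:275,230:300],None,fx=8,fy=8,interpolation=cv2.INTER_CUBIC))
E
```

```text
now [ 0.5773 -0.07    0.046 ] [0.5807 0.0196 0.046 ]
start [ 0.5594 -0.0736  0.046 ] [0.5645 0.0155 0.046 ]
front edge roof [ 0.5992 -0.0882  0.054 ] [0.5971 0.0256 0.054 ]
```

View pics/c13.png

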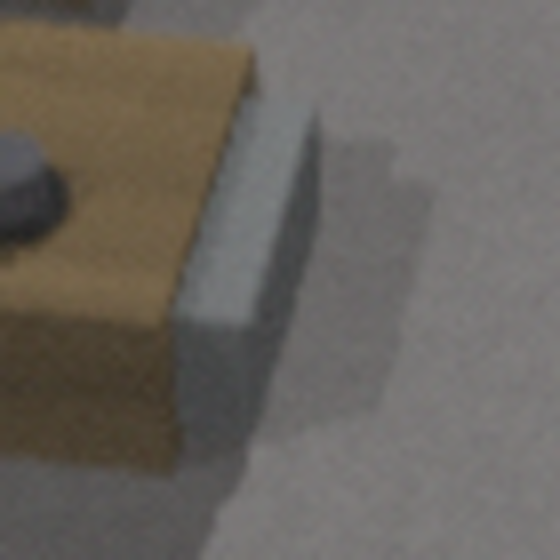

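The tray front is now at x≈0.579, 17 mm deeper than the half-way start and about 4 mm short of its nominal zero. That agrees with a home notch about 3 mm before the buffer. It stayed shut for about a second, so I'll hand in.

```bash
python3 - <<'E'
from bench import manip
print(manip.get_obs()['t']);print(manip.close_job())
E
```

```text
19.55
the job is handed in; nothing more can be done
None
```

The brass holder is put away and the job is handed in at 19.6 s. I pressed the release and the tray sprang out. I then set the holder upright in the middle of the well, with contact at about 2.4 N, and pushed the tray past the half-way notch and home.

**Forces:** the most I read was about 3 N on the release and about 13 N along the push (about 16 N in all), with readings taken only at the end of each move.

**Last checks:**
- **Shut:** after I backed off, the tray held with no force on the fingers and was still shut about a second later. Its front stands at x≈0.579 m, about 17 mm deeper than the half-way start. Pushing home, the force dropped from 9 to 4 N (the click), then came a stiff stop about 3 mm further on, as a home notch and buffer should feel.
- **Holder:** I last saw it upright in the tray just before the push. It is now inside the caddy, so I could not check it after shutting.
- **Other things:** they look unmoved in the last scene picture.

**What failed or disagreed:**
- My first two move calls were refused ("bad value") because every row needs all its keys; nothing moved.
- The scene and side cameras differed from the wrist camera by 3 to 5 mm, so I relied on the wrist views for close work.
- While pushing, the force also showed up to about 4 N sideways and 8 N upwards on the tool, which I did not explain.

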